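# Load the slide-out charging tray

### The job

Take the black pull tab of the metal charging tray under the low shelf and pull the tray all the way out to its stop. Then lay the long battery pack gently, flat and right way up, into the tray's empty bay, leaving the tray fully out and everything else on the bench where it is.

Things in the scene. Friction and masses are not known exactly. Their poses are not given: they have to be found in the camera images.
- dock: Fixed dock. Origin on the bench below the middle of the shelf's front edge; x points away from the robot, square to that edge, y left, z up; turned up to 0.13 rad. Plywood shelf 330 (y) x 190 (x 0 to 190) x 15 mm, underside 130 mm above the bench, on four corner posts; stock on top up to 205 mm. Two runners under it, 16 mm high, reach to x = -105 mm.
- tray (a joint): How far the aluminium tray is pulled out towards the robot (dock's -x), m: 0 in, 0.130 at its stop; stiff (3 N), stays where left. Tray 240 (y) x 140 (x) mm, floor 24 mm and rim 38 mm above the bench; at 0 its front face is 23 mm behind the shelf's edge. A grey charger 60 mm wide, top 74 mm above the bench, fills its left part; a strip 36 mm high lies behind the bay.
- tray_tab (a point): Grip point of the tray's black upright pull tab (moves with it, dock's axes): 12 mm behind the tab's front end, 20 mm below its top. Tab 20 (y) x 40 (x) mm, 30 to 80 mm above the bench, on the tray's front face, 80 mm left of its middle. At first it sticks out 17 to 24 mm from under the shelf, 50 mm below it: no room straight down, reach in tilted 30 to 40 degrees.
- tray_bay (a point): Centre of the floor of the tray's empty bay (moves with the tray, dock's axes; 24 mm above the bench). Bay inside 58 mm (x) by 154 mm (y), right behind the tray's front wall, right of the tab and charger; walls 5 mm thick, 14 mm high. The pack lies in it with its length along y, either way round.
- long_pack: The long battery pack: a hard black plastic brick with paper labels, 138 mm (its x) x 46 mm (y) x 40 mm (z), 0.3 to 0.6 kg, lying flat on the bench left or right of the dock, a label uppermost. Origin in the middle of its underside, z up.
- short_pack: Bystander, to be left alone: the other battery pack, same look and section but only 75 x 46 x 40 mm; origin in the middle of its underside.
- wheel: Bystander, to be left alone: black rubber model-car tyre lying flat, 110 mm across, 47 mm high; origin in the middle of its underside.
- screwdriver: Bystander, to be left alone: screwdriver lying on the bench, about 200 mm long; its x axis runs along it.
- glue: Bystander, to be left alone: white bottle standing upright, 48 mm across, 120 mm high.
- brush_pot: Bystander, to be left alone: round wooden pot of brushes, 72 mm across, 180 mm high with the brushes.
- meter: Bystander, to be left alone: grey multimeter lying on its back, 150 x 75 x 41 mm.
Things that resemble listed ones, but are neither listed nor needed, are in the scene too. What is shaped like the long_pack but red is not meant.

How it is judged (in metres and radians):
On the way, in this order (a step that is already met when the one before it is completed fails the run):
1. the tray is pulled out to its stop (value of joint tray above 0.124 m), for 0.2 s.
2. the long pack lies flat in the bay of the pulled-out tray (value of joint tray above 0.124 m and x of long_pack in the frame of tray_bay between -0.009 and 0.009 m and y of long_pack in the frame of tray_bay between -0.012 and 0.012 m and z of long_pack in the frame of tray_bay between -0.005 and 0.005 m and angle between long_pack's own z axis and vertical below 0.08 rad and angle between the x axis of long_pack and the y axis of tray_bay, either way round below 0.13 rad), for 0.2 s.
At the end, for the whole second after the job is handed in: The tray is out to within 6 mm of its stop, and the long pack lies at rest in the bay: its underside within 5 mm of the bay's floor, its centre within 9 mm (across) and 12 mm (along) of the bay's centre, right way up within 0.08 rad and lengthwise within 0.13 rad (all of step 2 and linear speed of long_pack below 0.02 m/s); the robot touches nothing.
It fails at once if the long pack is dropped: it falls faster than 0.7 m/s (a drop of more than about 25 mm) out of the fingers (linear speed of long_pack above 0.7 m/s and contact force between the fingers and long_pack below 0.1 N).
It fails at once if another thing on the bench is moved by more than 30 mm (distance of any of short_pack, wheel, screwdriver, glue, brush_pot, meter from where it was at the start of the episode above 0.03 m).
It also fails if it takes over 51 s, if anything falls off the work surface, if the arm or the gripper's body presses on something with over 40 N, if the wrist force passes 120 N, or if a joint passes its speed limit or range.

### The arm

A 6-joint arm with a two-finger parallel gripper is mounted at the origin on the work surface. World frame = base frame: x ahead of the robot, y to its left, z up, the work surface at z = 0. Lengths are in mm, angles in rad, forces in N, time in s.
With the tool pointing down it reaches from about 350 to 775 mm from the base axis. Payload 5.5 kg.
Tool frame: the origin (TCP) lies midway between the tips of the shut fingers; the grasp point (between the pads) lies 19 mm behind it; x points along the fingers, y is the direction in which the jaws open and shut, and the axes are right-handed (so a half turn about x gives the same grasp; the last joint's range is limited). The gripper opens to 85 mm and grips with 20 to 120 N. Pads are 22 mm wide; open, the fingers measure 114 mm over their backs; the gripper's body (76 mm by 85 mm) begins 54 mm behind the grasp point. The pads swing forward as they close: fully open they stand 13 mm farther back than shut.
Start: joints at [1.059, 0.313, 0.046, 1.304, 0, 1.431], TCP at [208.921, 535.746, 231.323] pointing down, gripper open.
Joint ranges: [-2.76, 2.76], [-0.86, 1.69], [-1.03, 1.26], [-2.2, 2.34], [-1.47, 1.5], [-3.14, 3.14]. Speed limits (rad/s): [2.57, 2.57, 3.14, 3.14, 3.14, 3.14].

### API

Orientations are given as [roll, pitch, yaw] about the fixed x, y, z axes, in that order (R = Rz(yaw) Ry(pitch) Rx(roll)).
In Python, from cell import bot gives the robot as it stands.
- The arm moves only by the tool servo_tool, never from a script. Its argument "series" is a list of rows, each an object with "delta_rot": the turn, a rotation vector about the tool's x, y, z in rad, a list of three; "translation": the shift along the tool's x, y, z in mm, a list of three; "jaw": the opening, from 0 (shut) to 1 (fully open). In form: [{"delta_rot": [rx, ry, rz], "translation": [tx, ty, tz], "jaw": jaw}, ...]. A call has 1 to 20 rows; each row is the pose to reach, as a shift and turn from the pose measured when the call began, along the tool's axes at that moment; what a row does not reach only later rows make up. A row lasts 1/8 s, in which the tool goes at most 62.5 mm and 10.7 degrees, less where a joint would pass 70% of its speed; a pose out of reach is approached as far as the arm can. A call with a gripper value outside its range is refused whole. The fingers move at their own pace and stop on an object; "force" is the grip in N (left out, the last holds). Time passes only in rows, so rows that repeat a pose let the fingers close. It gives the time, the measured TCP pose, the force and the opening at its end, in the units of the state.
- bot.read_state(): the state, without advancing time (a new reading comes with each control period).
- bot.get_image(name): name is "scene" or "top"; returns (picture, depth): 420x560x3 uint8, red, green, blue; 420x560 float32, mm along the optical axis (not along the pixel's ray), 0 where there is no reading.
- bot.camera_info(name): a dict with "intrinsics" (3x3 intrinsics, pixels), "eye" and "orientation" of the camera in the world. Camera axes: x right, y up, looking along -z (the intrinsics and any distortion apply to the point x, -y, -z); pixel columns grow to the right and rows downward; lengths in mm; the calibration is good to about 2 mm. A picture is of the moment at which its call begins. camera_info takes no time and is no camera call.
- bot.sign_off(): hands the job in, once; it reports no verdict.
The state is a dict: "t": time; "joints": joint angles; "joint_velocities": joint speeds; "tau": joint torques, N m; "eef_pos": TCP position; "eef_rot": TCP orientation; "contact_force": force on the tool from outside, world axes, zero at the start; "ft_torque": the same for the moment, N m; "width": opening from 0.0 (shut) to 1.0 (fully open).
Only numpy, scipy, OpenCV 4.12 (cv2) and the standard library are available. Lean on these libraries where they do the work, as an engineer would, in place of code of your own. Each camera call takes 0.05 s, during which the arm holds its last target. There are 200 camera calls.

## Working session

There is one attempt and no reset: what is moved stays moved. The work goes in short steps, Python scripts to look and compute and a tool call to move; the robot and the scene stay as the last step left them, time stands still between calls to the robot, and variables do not carry over. Pictures are saved under pics/ and viewed, on a budget of 10 in all, crops included, one or two more only if the job needs it, and the job is handed in when it is done.

Besides the shell and the picture viewer there is one more tool, called after "Request:" as name([rows], argument=value, ...), one row to a line, values as JSON. servo_tool: Moves the arm, as the interface text tells. Its arguments: {"type":"object","properties":{"series":{"type":"array"},"force":{"type":"number"}},"required":["series"]}

```bash
ls; mkdir -p pics; cat > h.py <<'E'
import numpy as np, cv2
from cell import bot
from scipy.spatial.transform import Rotation as R
def rot(o):
    o=np.array(o,float)
    return o if o.shape==(3,3) else (R.from_euler('xyz',o).as_matrix() if o.size==3 else R.from_quat(o).as_matrix())
def cloud(name):
    im,d=bot.get_image(name); c=bot.camera_info(name)
    K=np.array(c['intrinsics']); h,w=d.shape
    u,v=np.meshgrid(np.arange(w),np.arange(h))
    p=np.stack([(u-K[0,2])/K[0,0]*d,-(v-K[1,2])/K[1,1]*d,-d],-1)
    P=p@rot(c['orientation']).T+np.array(c['eye']); P[d==0]=np.nan
    return im,P
def delta(pos,Rt,s=None):
    s=s or bot.read_state(); R0=rot(s['eef_rot'])
    return R0.T@(np.array(pos)-s['eef_pos']), R.from_matrix(R0.T@Rt).as_rotvec()
E
python3 - <<'E'
from h import *
for n in('scene','top'):
    c=bot.camera_info(n);print(c)
    im,P=cloud(n);cv2.imwrite(f'pics/{n}0.png',im[...,::-1]);np.savez(f'{n}0.npz',im=im,P=P)
print(bot.read_state())
E
```

```text
pics
{'intrinsics': array([[456.99863672,   0.        , 277.88603199],
       [  0.        , 456.99863672, 212.95591723],
       [  0.        ,   0.        ,   1.        ]]), 'eye': array([1052.85114232, -568.25160485, 1097.90673798]), 'orientation': array([ 0.63330224, -0.00539326,  0.68435849])}
{'intrinsics': array([[444.74569512,   0.        , 286.75926523],
       [  0.        , 444.74569512, 213.66722658],
       [  0.        ,   0.        ,   1.        ]]), 'eye': array([ 263.37708333,   28.01108975, 1565.97246299]), 'orientation': array([ 0.20476111, -0.00180825, -1.56155027])}
{'t': 0.1, 'joints': array([ 1.05939047e+00,  3.13976177e-01,  4.51007279e-02,  1.30359621e+00,
       -1.23767491e-05,  1.43117920e+00]), 'joint_velocities': array([-1.21972268e-04, -1.73078710e-03,  2.89996586e-03,  9.66678853e-05,
       -2.86944474e-04, -4.91052177e-04]), 'tau': array([ 1.94999018e-03, -4.81725955e+01,  2.99244225e+01,  1.27961478e-02,
       -1.87823143e-04, -1.68112841e-06]), 'eef_pos': array([208.68667615, 535.31067328, 230.47241999]), 'eef_rot': array([-1.70302594,  1.56912095, -2.07481466]), 'contact_force': array([ 0.35370968,  0.56229858, -1.08052041]), 'ft_torque': array([-0.01714787, -0.02941857,  0.02371531]), 'width': 0.9989411092563936}
```

View pics/scene0.png

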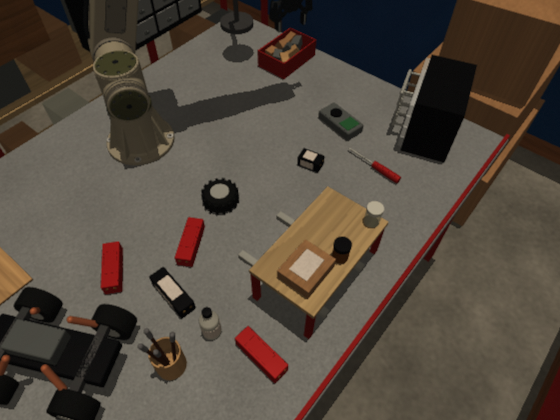

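View pics/top0.png

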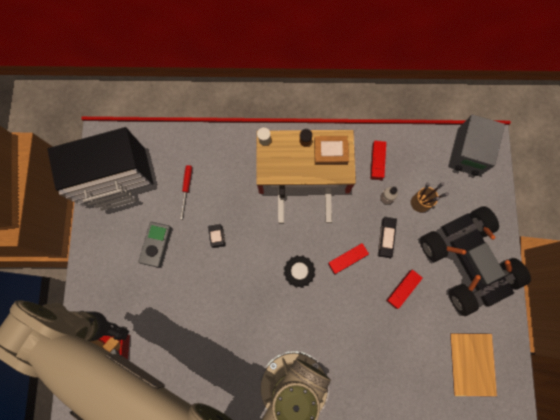

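The scene view shows the black long pack with a paper label at (172,291) and the short one at (311,160). In the top view the long pack is at (388,237), the short pack at (217,236), and the red look-alikes at (379,160), (348,258) and (404,288). The shelf spans (257..355, 131..190) and the tab is near (283,190). I choose the black pack at top (388,237).

```bash
python3 - <<'E'
from h import *
D=np.load('top0.npz');im,P=D['im'],D['P'];Z=P[...,2]
def rect(m,name):
    m=m.astype(np.uint8);n,l,s,c=cv2.connectedComponentsWithStats(m)
    i=1+np.argmax(s[1:,4]);q=P[l==i];r=cv2.minAreaRect(q[:,:2].astype(np.float32))
    print(name,s[i],'z',np.median(q[:,2]),np.round(r[0],1),np.round(r[1],1),r[2]);return q
box=lambda u0,u1,v0,v1:np.pad(np.ones((v1-v0,u1-u0),bool),((v0,420-v1),(u0,560-u1)))
q=rect(box(250,362,125,200)&(abs(Z-145)<8),'shelf')
print(cv2.boxPoints(cv2.minAreaRect(q[:,:2].astype(np.float32))))
rect(box(372,402,212,262)&(abs(Z-40)<8),'long')
rect(box(204,230,222,250)&(abs(Z-40)<8),'short')
rect(box(276,290,180,200)&(abs(Z-80)<12),'tab')
rect(box(274,288,190,226)&(abs(Z-16)<6),'runL');rect(box(320,336,185,226)&(abs(Z-16)<6),'runR')
for nm,b in dict(wheel=(280,318,252,290),glue=(380,399,180,205),redm=(325,372,240,275),red2=(385,425,265,310),pot=(412,445,180,212)).items(): rect(box(*b)&(Z>12),nm)
print(np.round(Z[180:200:2,276:292:1]))
a=cv2.resize(im[115:290,200:440],None,fx=2.5,fy=2.5,interpolation=3)
S=np.load('scene0.npz')['im'];b=cv2.resize(S[180:340,110:330],None,fx=2.0,fy=2.0,interpolation=3)
cv2.imwrite('pics/c1.png',a[...,::-1]);
E
```

```text
shelf [ 256  130  100   55 4028] z 144.74259137313425 [755.9 -31.2] [192.5 330. ] 1.116080403327942
[[ 656.384    131.8323 ]
 [ 662.811   -198.06482]
 [ 855.3199  -194.31442]
 [ 848.8929   135.5827 ]]
long [379 217  18  40 520] z 40.185364752946384 [ 504.1 -322.9] [ 46.9 138. ] 81.84938049316406
short [208 224  16  23 282] z 39.040470563702456 [503.2 275.2] [75.5 46.8] 10.683101654052734
tab [279 185   6  11  63] z 79.33185804007735 [656.4  47.1] [36.6 17.4] 0.7361447215080261
runL [278 196   6  27 141] z 15.348822902811207 [602.4  50.7] [95.6 18. ] 0.6781851649284363
runR [324 187   8  35 184] z 15.582251527427161 [ 621.6 -117.3] [124.7  22.4] 1.174790859222412
wheel [283 255  32  33 774] z 44.48016257305335 [381.7 -13.8] [107.5 106.2] 0.4387197196483612
glue [380 187  18  17 220] z 79.88415378447212 [ 645.8 -325.8] [47.9 39.1] 54.2100944519043
redm [328 243  41  31 549] z 39.4410834888256 [ 427.8 -184.1] [ 46.1 138.3] 30.272245407104492
red2 [386 269  36  40 620] z 39.48858125958475 [ 325.5 -374.6] [ 47.8 139.3] 50.42823028564453
pot [412 182  33  30 507] z 76.870842719032 [ 633.8 
[... 188 characters left out ...]
. 149.
  149. 144.]
 [137. 141. 140. 139. 146. 136. 140. 137. 136. 138. 140. 130. 145. 137.
  135. 138.]
 [ 33.  38.  38.  84.  81.  82.  80.  84.  79.  35.  36.  43.  39.  38.
   38.  47.]
 [ -2.  -2.  12.  75.  78.  82.  84.  85.  75.  -1.   5.   1.  -6.   1.
   -1.   3.]
 [  0.  -1.  22.  78.  81.  77.  76.  81.  74.  -6.   1.   4.   4.  -7.
    0.  -0.]
 [ -2.  -1.  16.  77.  82.  78.  80.  73.  77. -10.   1.  -0.   5.  -5.
   -5.  -6.]
 [ -2.   1.  19.  77.  80.  74.  84.  82.  77.  -1.   2.   3.  -4.   2.
    4.  -2.]
 [ -2.   3.  14.  52.  54.  55.  56.  50.  56.   3.  -3.   6.   3.  -3.
    1.  -7.]
 [ -2.  -3.  13.  nan  18.  17.  19.  15.  -2.   7.  -3.   4.   3.  -1.
   -3.  -2.]]
```

View pics/c1.png

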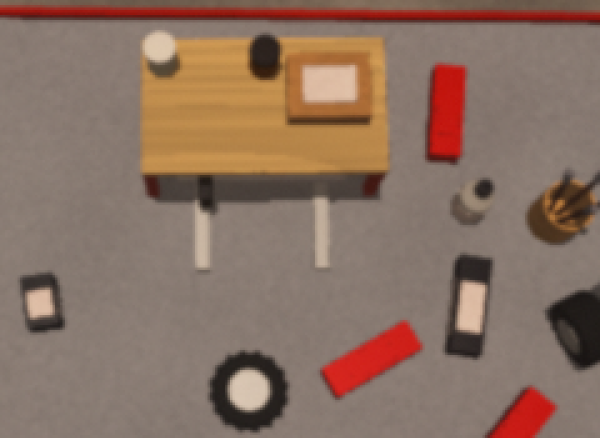

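```bash
cat >> h.py <<'E'
YAW=0.0195; O=np.array([659.6,-33.1,0]); Rd=R.from_euler('z',YAW).as_matrix()
def tool(th,psi,flip=1):  # tilt th from vertical toward heading psi; jaws across
    a=np.array([np.sin(th),0,-np.cos(th)]); y=np.array([0,flip,0.])
    return R.from_euler('z',psi).as_matrix()@np.stack([a,y,np.cross(a,y)],1)
E
python3 - <<'E'
from h import *
g=O+Rd@[-9,80,60]; print(g)
for f in(1,-1):
    T=tool(.68,YAW,f);t=g+19*T[:,0];p=t-80*T[:,0]
    print(f,t,p,*[np.round(x,3) for x in delta(p,T)])
print(rot(bot.read_state()['eef_rot']).round(3))
E
```

```text
[649.04180993  46.7093016   60.        ]
1 [660.98660603  46.94225466  45.22611834] [610.69272774  45.9613997  107.43193584] [ 123.433 -309.67   552.34 ] [-0.375 -0.672  0.135]
-1 [660.98660603  46.94225466  45.22611834] [610.69272774  45.9613997  107.43193584] [ 123.433 -309.67   552.34 ] [2.609 0.185 0.924]
[[-0.001  0.363  0.932]
 [-0.001  0.932 -0.363]
 [-1.    -0.002 -0.   ]]
```

Request:
servo_tool([
  {"delta_rot":[-0.04,-0.07,0.01],"translation":[5,-31,55],"jaw":0.7},
  {"delta_rot":[-0.08,-0.14,0.03],"translation":[10,-62,110],"jaw":0.7},
  {"delta_rot":[-0.13,-0.24,0.05],"translation":[20,-93,166],"jaw":0.7},
  {"delta_rot":[-0.17,-0.3,0.06],"translation":[30,-124,221],"jaw":0.7},
  {"delta_rot":[-0.21,-0.37,0.07],"translation":[40,-155,276],"jaw":0.7},
  {"delta_rot":[-0.25,-0.44,0.09],"translation":[50,-186,331],"jaw":0.7},
  {"delta_rot":[-0.29,-0.52,0.1],"translation":[60,-217,387],"jaw":0.7},
  {"delta_rot":[-0.33,-0.6,0.12],"translation":[75,-248,442],"jaw":0.7},
  {"delta_rot":[-0.37,-0.67,0.13],"translation":[95,-279,497],"jaw":0.7},
  {"delta_rot":[-0.375,-0.672,0.135],"translation":[123.4,-309.7,552.3],"jaw":0.7},
  {"delta_rot":[-0.375,-0.672,0.135],"translation":[123.4,-309.7,552.3],"jaw":0.7},
  {"delta_rot":[-0.375,-0.672,0.135],"translation":[123.4,-309.7,552.3],"jaw":0.7},
  {"delta_rot":[-0.375,-0.672,0.135],"translation":[123.4,-309.7,552.3],"jaw":0.7},
  {"delta_rot":[-0.375,-0.672,0.135],"translation":[123.4,-309.7,552.3],"jaw":0.7},
  {"delta_rot":[-0.375,-0.672,0.135],"translation":[123.4,-309.7,552.3],"jaw":0.7},
])

```text
t: 1.98
eef_pos: [610.5, 47.0, 108.1]
eef_rot: [0.001, 0.889, 0.021]
contact_force: [0.1, -1.0, 0.1]
width: 0.698
```

```bash
python3 - <<'E'
from h import *
s=bot.read_state();print(s['t'],s['eef_pos'],s['joints'],s['width'])
g=O+Rd@[-9,80,60];T=tool(.68,YAW,1);print(*[np.round(x,3) for x in delta(g+19*T[:,0],T)])
im,P=cloud('top');i2,P2=cloud('scene')
m=cv2.hconcat([cv2.resize(im[140:240,230:370],(560,400)),]);cv2.imwrite('pics/c2.png',m[...,::-1])
cv2.imwrite('pics/c3.png',cv2.resize(i2[130:300,180:400],(776,600))[...,::-1])
E
```

```text
1.975 [610.46269527  46.98986622 108.13592634] [-0.08841173  0.08269258 -0.86183909 -0.05209923  0.06903588 -0.0846435 ] 0.697568236222319
[80.678 -1.126 -0.386] [ 0.001  0.001 -0.001]
```

View pics/c3.png

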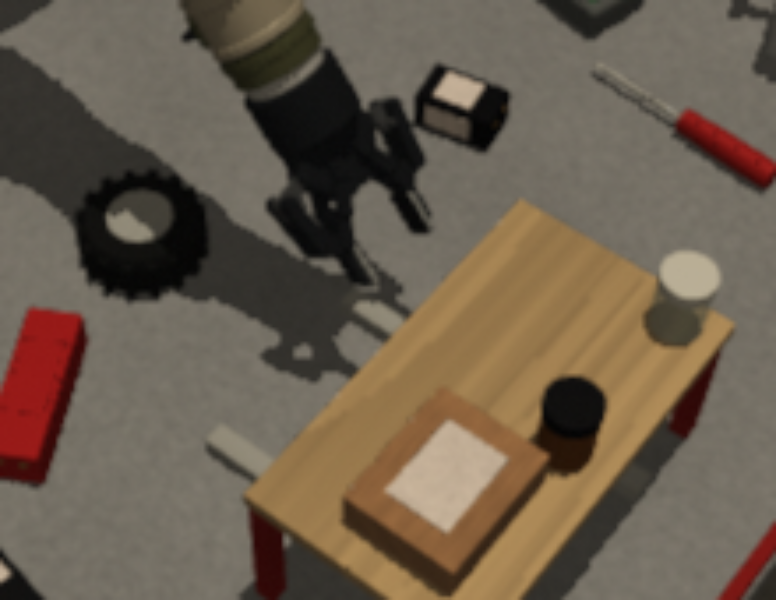

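The crop shows the open gripper tilted in front of the shelf edge, with its fingers either side of the tab region at (385,310). I'll go in slowly, then close.

Request:
servo_tool([
  {"delta_rot":[0,0,0],"translation":[20,-1,0],"jaw":0.7},
  {"delta_rot":[0,0,0],"translation":[40,-1,0],"jaw":0.7},
  {"delta_rot":[0,0,0],"translation":[60,-1,0],"jaw":0.7},
  {"delta_rot":[0,0,0],"translation":[80,-1,0],"jaw":0.7},
  {"delta_rot":[0,0,0],"translation":[80,-1,0],"jaw":0.7},
  {"delta_rot":[0,0,0],"translation":[80,-1,0],"jaw":0.0},
  {"delta_rot":[0,0,0],"translation":[80,-1,0],"jaw":0.0},
  {"delta_rot":[0,0,0],"translation":[80,-1,0],"jaw":0.0},
  {"delta_rot":[0,0,0],"translation":[80,-1,0],"jaw":0.0},
  {"delta_rot":[0,0,0],"translation":[80,-1,0],"jaw":0.0},
  {"delta_rot":[0,0,0],"translation":[80,-1,0],"jaw":0.0},
], force=50)

```text
t: 3.45
eef_pos: [661.5, 47.2, 46.9]
eef_rot: [0.001, 0.888, 0.022]
contact_force: [-3.6, 2.3, 6.0]
width: 0.226
```

```bash
python3 - <<'E'
from h import *
s=bot.read_state();T=rot(s['eef_rot']);print(s['t'],s['eef_pos'],s['width'],s['contact_force'])
print(T.T@Rd@[-134,0,0])
E
```

```text
3.45 [661.52251826  47.21539823  46.88394556] 0.2260437223091421 [-3.6322707   2.2625909   6.04011988]
[ -84.5751123     0.22694701 -103.93747579]
```

Request:
servo_tool([
  {"delta_rot":[0,0,0],"translation":[-6,0,-8],"jaw":0.0},
  {"delta_rot":[0,0,0],"translation":[-13,0,-16],"jaw":0.0},
  {"delta_rot":[0,0,0],"translation":[-20,0,-24],"jaw":0.0},
  {"delta_rot":[0,0,0],"translation":[-27,0,-33],"jaw":0.0},
  {"delta_rot":[0,0,0],"translation":[-34,0,-42],"jaw":0.0},
  {"delta_rot":[0,0,0],"translation":[-41,0,-50],"jaw":0.0},
  {"delta_rot":[0,0,0],"translation":[-48,0,-59],"jaw":0.0},
  {"delta_rot":[0,0,0],"translation":[-55,0,-68],"jaw":0.0},
  {"delta_rot":[0,0,0],"translation":[-62,0,-76],"jaw":0.0},
  {"delta_rot":[0,0,0],"translation":[-69,0,-85],"jaw":0.0},
  {"delta_rot":[0,0,0],"translation":[-76,0,-93],"jaw":0.0},
  {"delta_rot":[0,0,0],"translation":[-81,0,-99],"jaw":0.0},
  {"delta_rot":[0,0,0],"translation":[-83,0,-102],"jaw":0.0},
  {"delta_rot":[0,0,0],"translation":[-83.3,0,-102.4],"jaw":0.0},
  {"delta_rot":[0,0,0],"translation":[-83.3,0,-102.4],"jaw":0.0},
  {"delta_rot":[0,0,0],"translation":[-83.3,0,-102.4],"jaw":0.0},
])

```text
t: 5.45
eef_pos: [540.0, 44.9, 48.1]
eef_rot: [0.001, 0.945, 0.018]
contact_force: [-0.3, -3.5, -54.9]
width: 0.224
```

```bash
python3 - <<'E'
from h import *
s=bot.read_state();print(s['t'],s['eef_pos'],s['width'],s['contact_force'])
E
```

```text
5.45 [539.96700016  44.88159682  48.12885828] 0.2244526042287157 [ -0.25440841  -3.47444633 -54.87557039]
```

```bash
python3 - <<'E'
from h import *
s=bot.read_state();print(s['joints'],s['tau'],s['ft_torque'])
i2,P2=cloud('top')
cv2.imwrite('pics/c4.png',cv2.resize(i2[120:290,200:420],(776,600))[...,::-1])
np.savez('t.npz',P=P2)
E
```

```text
[-0.1057233   0.09038456 -1.02773813 -0.16945155  0.07205368 -0.09919794] [ 1.84282489e+00 -5.63554931e+01  2.30678809e+01 -1.90854657e+01
  1.93899259e+00 -5.03161806e-02] [-0.51762237  6.53657561 -0.32829447]
```

View pics/c4.png

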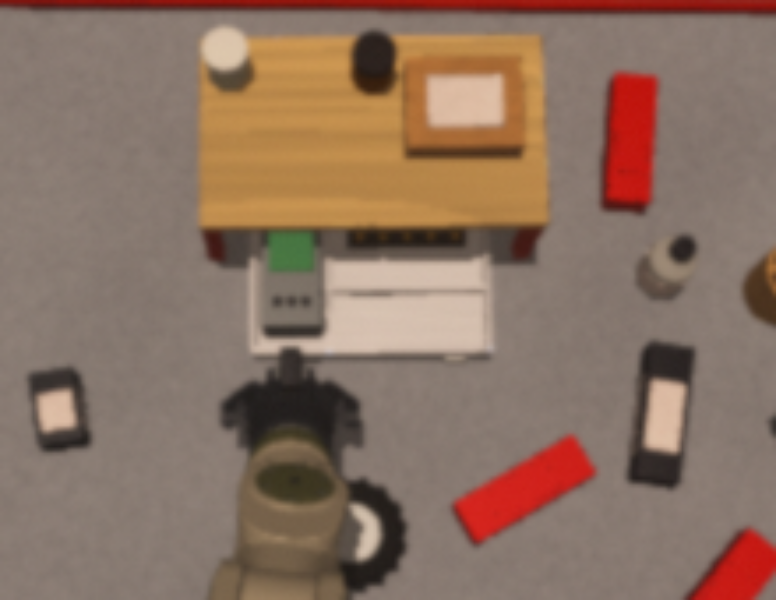

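The tray is about 122 mm out. Joint 3 has run to its limit at that tilt, so the tool is being levered down. I'll release and re-grip nearly upright, since the tab is now in the open.

```bash
python3 - <<'E'
from h import *
s=bot.read_state()
T=tool(.1,YAW,1);print(*[np.round(x,3) for x in delta([528,45,135],T)])
P=np.load('t.npz')['P'];
from numpy import *
Q=(P-O)@Rd
b=Q.reshape(-1,3);m=(abs(b[:,0]+100)<90)&(b[:,1]<40)&(b[:,1]>-130)&(abs(b[:,2]-38)<5);h=b[m]
print(m.sum(),percentile(h[:,0],[.5,1,2,5]))
E
```

```text
[-77.424   0.375  41.157] [-0.003  0.526  0.001]
165 [-99.06027034 -98.93997462 -98.70231224 -98.29435188]
```

Request:
servo_tool([
  {"delta_rot":[0,0,0],"translation":[0,0,0],"jaw":0.7},
  {"delta_rot":[0,0,0],"translation":[0,0,0],"jaw":0.7},
  {"delta_rot":[0,0,0],"translation":[0,0,0],"jaw":0.7},
  {"delta_rot":[0,0,0],"translation":[-10,0,10],"jaw":0.7},
  {"delta_rot":[0,0,0],"translation":[-30,0,25],"jaw":0.7},
  {"delta_rot":[0,0,0],"translation":[-60,0,45],"jaw":0.7},
  {"delta_rot":[0,0,0],"translation":[-60,0,45],"jaw":0.7},
])

```text
t: 6.38
eef_pos: [544.5, 44.6, 128.7]
eef_rot: [-0.001, 0.935, 0.016]
contact_force: [-0.4, 0.0, -0.3]
width: 0.704
```

```bash
python3 - <<'E'
from h import *
s=bot.read_state();print(s['t'],s['joints'],s['contact_force'],s['eef_pos'])
T=tool(.1,YAW,1);print(*[np.round(x,3) for x in delta([530,45,120],T)])
E
```

```text
6.375 [-0.10519409 -0.07511942 -0.9115784   0.10169048  0.07185082 -0.09889815] [-0.44853084  0.03782749 -0.26628537] [544.51782117  44.6232549  128.72952634]
[ -1.599   0.63  -16.857] [-0.002  0.536  0.002]
```

Request:
servo_tool([
  {"delta_rot":[0,0.18,0],"translation":[0,0,-5],"jaw":0.7},
  {"delta_rot":[0,0.36,0],"translation":[-1,0,-10],"jaw":0.7},
  {"delta_rot":[0,0.536,0],"translation":[-1.6,0,-17],"jaw":0.7},
  {"delta_rot":[0,0.536,0],"translation":[-1.6,0,-17],"jaw":0.7},
  {"delta_rot":[0,0.536,0],"translation":[-1.6,0,-17],"jaw":0.7},
])

```text
t: 7.0
eef_pos: [529.3, 44.5, 118.7]
eef_rot: [-0.007, 1.469, 0.01]
contact_force: [-0.1, 1.0, 0.2]
width: 0.695
```

```bash
python3 - <<'E'
from h import *
s=bot.read_state();print(s['t'],s['joints'],s['eef_pos'])
T=tool(.1,YAW,1);print(*[np.round(x,3) for x in delta([530,44.5,42],T)])
print(rot(s['eef_rot']).T@Rd@[-11,0,0])
E
```

```text
7.0 [-0.07205266  0.21307743 -0.3801336   0.8764733   0.00832034 -0.0888345 ] [529.31582829  44.50759609 118.71413974]
[ 7.6389e+01  3.5000e-02 -7.0890e+00] [-0.002  0.001  0.001]
[ -1.1140168  -0.0256652 -10.9434139]
```

Request:
servo_tool([
  {"delta_rot":[0,0,0],"translation":[25,0,-2],"jaw":0.7},
  {"delta_rot":[0,0,0],"translation":[50,0,-5],"jaw":0.7},
  {"delta_rot":[0,0,0],"translation":[76,0,-7],"jaw":0.7},
  {"delta_rot":[0,0,0],"translation":[76,0,-7],"jaw":0.7},
  {"delta_rot":[0,0,0],"translation":[76,0,-7],"jaw":0.0},
  {"delta_rot":[0,0,0],"translation":[76,0,-7],"jaw":0.0},
  {"delta_rot":[0,0,0],"translation":[76,0,-7],"jaw":0.0},
  {"delta_rot":[0,0,0],"translation":[76,0,-7],"jaw":0.0},
  {"delta_rot":[0,0,0],"translation":[76,0,-7],"jaw":0.0},
  {"delta_rot":[0,0,0],"translation":[75.5,0,-11],"jaw":0.0},
  {"delta_rot":[0,0,0],"translation":[75,0,-15],"jaw":0.0},
  {"delta_rot":[0,0,0],"translation":[75,0,-18],"jaw":0.0},
  {"delta_rot":[0,0,0],"translation":[75,0,-18],"jaw":0.0},
  {"delta_rot":[0,0,0],"translation":[75,0,-18],"jaw":0.0},
  {"delta_rot":[0,0,0],"translation":[75,0,-18],"jaw":0.0},
])

```text
t: 8.88
eef_pos: [524.7, 44.5, 44.0]
eef_rot: [0.001, 1.459, 0.018]
contact_force: [16.0, 3.5, -4.1]
width: 0.23
```

```bash
python3 - <<'E'
from h import *
s=bot.read_state();print(s['t'],s['joints'],s['eef_pos'],s['width'],s['contact_force'])
P=cloud('top')[1];b=((P-O)@Rd).reshape(-1,3)
m=(abs(b[:,0]+100)<90)&(b[:,1]<40)&(b[:,1]>-130)&(abs(b[:,2]-38)<5);h=b[m]
print(m.sum(),np.percentile(h[:,0],[.5,1,2,5]))
E
```

```text
8.875 [-0.07378931  0.27718559 -0.50719036  0.67502841  0.01027821 -0.09096565] [524.70474757  44.52414624  44.04622449] 0.2298780484025456 [16.03713791  3.54555962 -4.05928103]
138 [-105.86632954 -105.70550367 -105.56365472 -105.3271629 ]
```

```bash
python3 - <<'E'
from h import *
s=bot.read_state();R0=rot(s['eef_rot'])
print(R0.T@[0,0,70])
T=tool(0,np.radians(-8.15));print(*[np.round(x,3) for x in delta([504,-323,110],T)])
E
```

```text
[-6.95624751e+01  4.87423314e-03  7.81422027e+00]
[ -68.596 -367.09   -19.67 ] [ 0.16   0.112 -0.009]
```

Request:
servo_tool([
  {"delta_rot":[0,0,0],"translation":[0,0,0],"jaw":0.6},
  {"delta_rot":[0,0,0],"translation":[0,0,0],"jaw":0.6},
  {"delta_rot":[0,0,0],"translation":[0,0,0],"jaw":0.6},
  {"delta_rot":[0,0,0],"translation":[-25,0,3],"jaw":0.6},
  {"delta_rot":[0,0,0],"translation":[-60,0,6],"jaw":0.6},
  {"delta_rot":[0,0,0],"translation":[-90,0,8],"jaw":0.8},
  {"delta_rot":[0.03,0.03,0],"translation":[-95,-50,5],"jaw":0.85},
  {"delta_rot":[0.06,0.06,0],"translation":[-95,-110,0],"jaw":0.85},
  {"delta_rot":[0.09,0.08,0],"translation":[-95,-170,-5],"jaw":0.85},
  {"delta_rot":[0.12,0.11,0],"translation":[-90,-230,-10],"jaw":0.85},
  {"delta_rot":[0.15,0.112,-0.005],"translation":[-85,-290,-15],"jaw":0.85},
  {"delta_rot":[0.16,0.112,-0.009],"translation":[-75,-345,-19],"jaw":0.85},
  {"delta_rot":[0.16,0.112,-0.009],"translation":[-68.6,-367,-19.7],"jaw":0.85},
  {"delta_rot":[0.16,0.112,-0.009],"translation":[-68.6,-367,-19.7],"jaw":0.85},
  {"delta_rot":[0.16,0.112,-0.009],"translation":[-68.6,-367,-19.7],"jaw":0.85},
  {"delta_rot":[0.16,0.112,-0.009],"translation":[-68.6,-367,-19.7],"jaw":0.85},
])

```text
t: 10.92
eef_pos: [504.2, -321.3, 110.4]
eef_rot: [2.573, 1.57, 2.433]
contact_force: [-0.1, -0.0, 0.4]
width: 0.852
```

```bash
python3 - <<'E'
from h import *
s=bot.read_state();print(s['t'],s['joints'],s['eef_pos'],s['width'],s['contact_force'])
T=tool(0,np.radians(-8.15));print(*[np.round(x,3) for x in delta([504,-323,15],T)])
im,P=cloud('top');b=((P-O)@Rd)
Z=b[...,2]
m=(abs(b[...,0]+100)<60)&(b[...,1]<40)&(b[...,1]>-100)&(abs(Z-38)<4);h=b[m]
print('front',np.percentile(h[:,0],[.5,1,2,5]))
def rng(m,ax):print(m.sum(),np.percentile(b[m][:,ax],[1,5,50,95,99]).round(1))
rng((Z>70)&(Z<86)&(b[...,0]<-100)&(b[...,0]>-200)&(abs(b[...,1]-80)<40),0) # tab
rng((Z>16)&(Z<45)&(abs(b[...,0]+75)<20)&(b[...,1]>-150)&(b[...,1]<20),1) # right edge
cv2.imwrite('pics/c5.png',cv2.resize(im[120:290,200:420],(776,600))[...,::-1])
i2=bot.get_image('scene')[0]
cv2.imwrite('pics/c6.png',cv2.resize(i2[170:350,100:330],(776,600))[...,::-1])
E
```

```text
10.925 [-7.01532843e-01  4.17156350e-01 -1.05166556e-01  1.04888568e+00
  3.01823922e-06 -5.61049252e-01] [ 504.23947991 -321.30476253  110.42503361] 0.851531875845572 [-0.09110472 -0.04949021  0.38688594]
[ 9.5425e+01 -1.7330e+00  3.3000e-02] [ 0.002 -0.    -0.   ]
front [-105.7869235  -105.71967085 -105.55925411 -105.23909728]
68 [-144.9 -144.1 -125.9 -107.9 -107.5]
441 [-117.5 -114.1  -50.8   15.5   19.5]
```

View pics/c5.png

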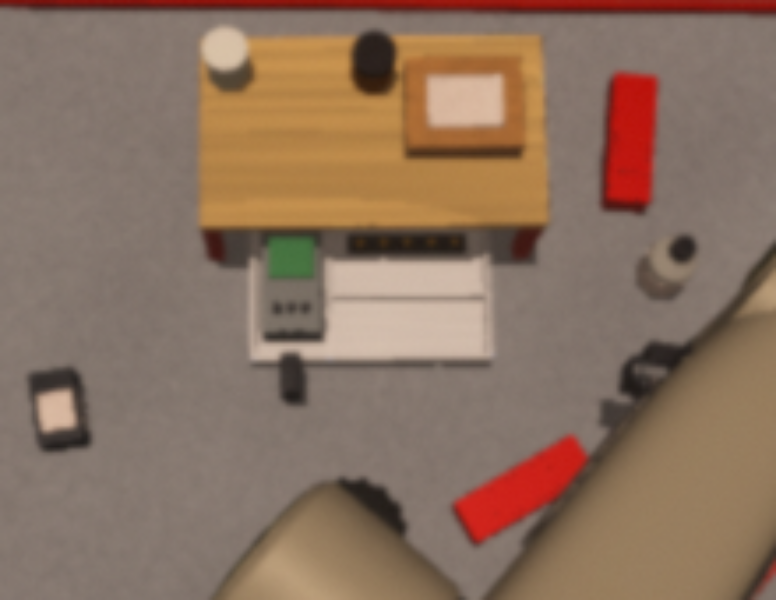

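View pics/c6.png

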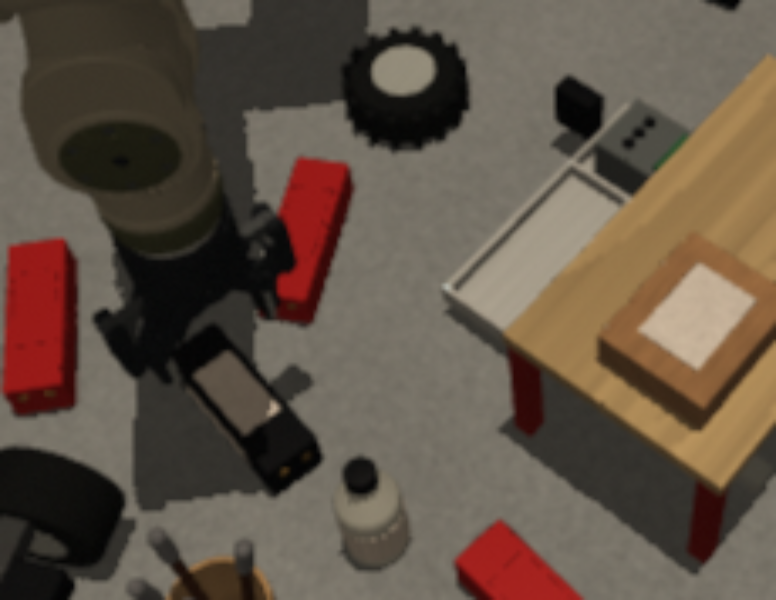

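The top crop shows the tray fully out, with its front wall at (370,360) and the empty bay centred near (405,325). The scene crop shows the open fingers straddling the black long pack at (245,400). I'll descend and grip.

Request:
servo_tool([
  {"delta_rot":[0,0,0],"translation":[30,-1.7,0],"jaw":0.85},
  {"delta_rot":[0,0,0],"translation":[60,-1.7,0],"jaw":0.85},
  {"delta_rot":[0,0,0],"translation":[85,-1.7,0],"jaw":0.85},
  {"delta_rot":[0,0,0],"translation":[95.4,-1.7,0],"jaw":0.85},
  {"delta_rot":[0,0,0],"translation":[95.4,-1.7,0],"jaw":0.85},
  {"delta_rot":[0,0,0],"translation":[95.4,-1.7,0],"jaw":0.4},
  {"delta_rot":[0,0,0],"translation":[95.4,-1.7,0],"jaw":0.3},
  {"delta_rot":[0,0,0],"translation":[95.4,-1.7,0],"jaw":0.3},
  {"delta_rot":[0,0,0],"translation":[95.4,-1.7,0],"jaw":0.3},
  {"delta_rot":[0,0,0],"translation":[95.4,-1.7,0],"jaw":0.3},
  {"delta_rot":[0,0,0],"translation":[75,-1.7,0],"jaw":0.3},
  {"delta_rot":[0,0,0],"translation":[45,-1.7,0],"jaw":0.3},
  {"delta_rot":[0,0,0],"translation":[10,-1.7,0],"jaw":0.3},
  {"delta_rot":[0,0,0],"translation":[-10,-1.7,0],"jaw":0.3},
  {"delta_rot":[0,0,0],"translation":[-10,-1.7,0],"jaw":0.3},
  {"delta_rot":[0,0,0],"translation":[-10,-1.7,0],"jaw":0.3},
], force=70)

```text
t: 13.02
eef_pos: [503.3, -322.8, 119.2]
eef_rot: [2.674, 1.569, 2.533]
contact_force: [0.3, 0.8, -5.0]
width: 0.522
```

```bash
cat >> h.py <<'E'
BAY=O+Rd@[-73,-38,24]
def pack(im,P,c,zlo,zhi):
    # dark/label pixels near c within height window: rectangle of the pack's top
    m=(np.hypot(P[...,0]-c[0],P[...,1]-c[1])<95)&(P[...,2]>zlo)&(P[...,2]<zhi)
    q=P[m];r=cv2.minAreaRect(q[:,:2].astype(np.float32));return r,np.median(q[:,2]),m.sum()
E
python3 - <<'E'
from h import *
s=bot.read_state();print(s['t'],s['joints'],s['eef_pos'],s['width'],s['contact_force'],s['ft_torque'])
print(BAY)
T=tool(0,YAW-np.pi/2);print(*[np.round(x,3) for x in delta([BAY[0],BAY[1],121],T)])
i2,P=cloud('scene')
cv2.imwrite('pics/c7.png',cv2.resize(i2[170:350,100:330],(776,600))[...,::-1])
E
```

```text
13.025 [-7.04342497e-01  4.12375775e-01 -8.98148737e-02  1.07066613e+00
 -1.98585535e-04 -5.63579016e-01] [ 503.34916385 -322.8119119   119.15926293] 0.5215278462356076 [ 0.26005877  0.75497992 -4.99931471] [0.01655182 0.02130985 0.04499405]
[587.35483173 -72.51618527  24.        ]
[ -1.687 259.608  48.055] [ 1.411e+00 -2.000e-03  1.000e-03]
```

View pics/c7.png

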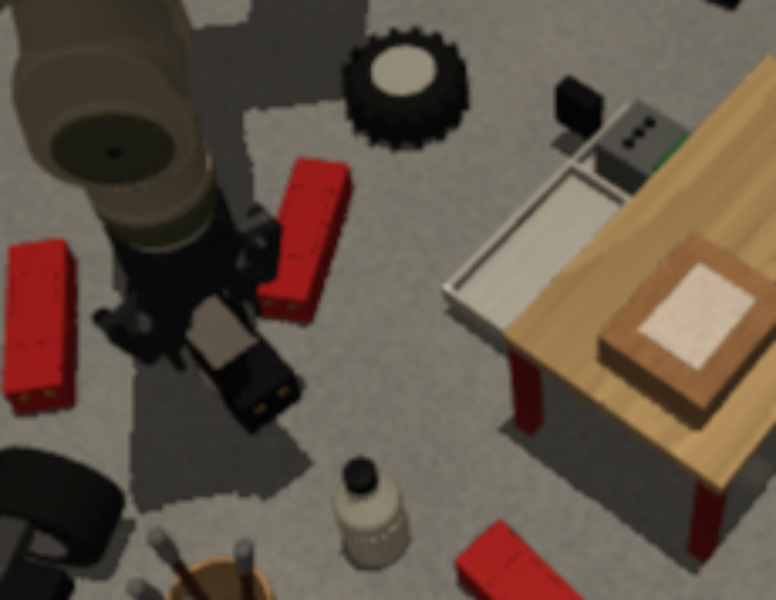

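The pack is held level and clear of the bench, at (245,360) in the crop. Next I'll swing it over the bay, turning early so it keeps clear of the shelf.

Request:
servo_tool([
  {"delta_rot":[0.15,0,0],"translation":[-1,15,3],"jaw":0.3},
  {"delta_rot":[0.32,0,0],"translation":[-1,38,7],"jaw":0.3},
  {"delta_rot":[0.49,0,0],"translation":[-1,64,12],"jaw":0.3},
  {"delta_rot":[0.66,0,0],"translation":[-1,90,17],"jaw":0.3},
  {"delta_rot":[0.83,0,0],"translation":[-1.7,116,21],"jaw":0.3},
  {"delta_rot":[1.0,0,0],"translation":[-1.7,142,26],"jaw":0.3},
  {"delta_rot":[1.17,0,0],"translation":[-1.7,168,31],"jaw":0.3},
  {"delta_rot":[1.32,0,0],"translation":[-1.7,194,36],"jaw":0.3},
  {"delta_rot":[1.41,0,0],"translation":[-1.7,220,41],"jaw":0.3},
  {"delta_rot":[1.411,0,0],"translation":[-1.7,245,45],"jaw":0.3},
  {"delta_rot":[1.411,0,0],"translation":[-1.7,255,47],"jaw":0.3},
  {"delta_rot":[1.411,0,0],"translation":[-1.7,259.6,48],"jaw":0.3},
  {"delta_rot":[1.411,0,0],"translation":[-1.7,259.6,48],"jaw":0.3},
  {"delta_rot":[1.411,0,0],"translation":[-1.7,259.6,48],"jaw":0.3},
  {"delta_rot":[1.411,0,0],"translation":[-1.7,259.6,48],"jaw":0.3},
])

```text
t: 14.95
eef_pos: [587.0, -73.0, 120.8]
eef_rot: [-2.197, 1.568, 2.533]
contact_force: [0.7, 0.3, -3.1]
width: 0.526
```

```bash
python3 - <<'E'
from h import *
s=bot.read_state();print(s['t'],s['joints'],s['eef_pos'],s['width'],s['contact_force'])
T=tool(0,YAW-np.pi/2);print(*[np.round(x,3) for x in delta([BAY[0],BAY[1],39],T)])
im,P=cloud('top')
cv2.imwrite('pics/c8.png',cv2.resize(im[150:270,230:390],(800,600))[...,::-1])
i2,P2=cloud('scene');np.savez('s.npz',im=i2,P=P2,t=im,Pt=P)
b=((P2-O)@Rd);Z=b[...,2]
def rng(n,m,ax):print(n,m.sum(),np.percentile(b[m][:,ax],[1,5,50,95,99]).round(1)) if m.sum() else print(n,0)
near=(abs(b[...,0]+73)<40)&(b[...,1]>-130)&(b[...,1]<60)
m=near&(Z>100)&(Z<152)
rng('y',m,1);rng('x',m,0);rng('z',m,2)
E
```

```text
14.95 [-2.59857264e-01  3.99801980e-01 -1.04746225e-01  1.06875844e+00
  9.12440474e-04  1.29282950e+00] [587.01358947 -73.00594253 120.8262502 ] 0.5260185052944949 [ 0.6967008   0.26391656 -3.13065817]
[81.826  0.527 -0.355] [-0.001 -0.002  0.002]
y 754 [-107.5 -106.4  -71.4   18.7   27.8]
x 754 [-100.6  -94.6  -67.5  -49.6  -39.3]
z 754 [109.8 114.3 144.5 148.6 150.4]
```

View pics/c8.png

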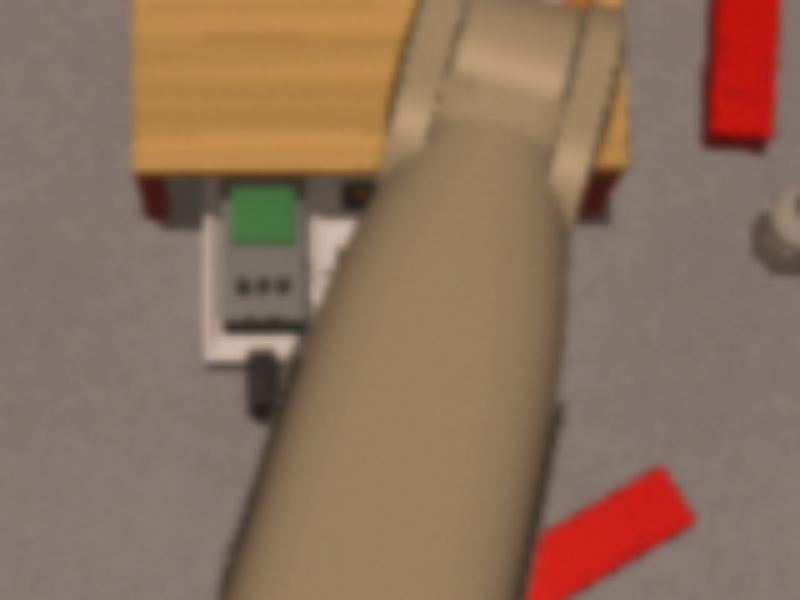

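The top view is blocked by the forearm. Only the charger at (262,260) and the tab at (262,385) show, both in place. I'll check the pack's visible end in the scene cloud before lowering.

```bash
python3 - <<'E'
from h import *
P=np.load('s.npz')['P'];b=((P-O)@Rd);Z=b[...,2]
m=(abs(b[...,0]+73)<50)&(b[...,1]>-113)&(b[...,1]<-70)&(Z>100)&(Z<152)
q=b[m];t=q[(q[:,2]>139)]
for y0 in(-112,-105,-98,-91,-84):
    k=t[(t[:,1]>=y0)&(t[:,1]<y0+7)]
    if len(k)>3:print(y0,len(k),k[:,0].min(),k[:,0].max(),np.median(k[:,2]))
r=cv2.minAreaRect(t[:,:2].astype(np.float32));print(r)
# bay walls from scene view: rim points
m=(abs(Z-38)<4)&(b[...,0]<-60)&(b[...,0]>-125)&(b[...,1]>-110)&(b[...,1]<-40)
print(m.sum(),np.percentile(b[m][:,0],[1,5,50]).round(1))
m=(abs(Z-38)<4)&(abs(b[...,0]+73)<25)&(b[...,1]>-130)&(b[...,1]<-100)
print(m.sum(),np.percentile(b[m][:,1],[1,5,50,95]).round(1))
E
```

```text
-112 20 -93.45996522346948 -53.014999659614034 142.59716319817613
-105 44 -94.90487327611969 -51.49241079017496 144.73123345416485
-98 46 -95.71220912270977 -50.85836951268003 145.57007778267013
-91 41 -94.55525982850735 -49.289639323668474 144.79736729186573
-84 44 -96.14619678162536 -50.249093200445074 144.80960925321887
((-73.13982391357422, -89.03944396972656), (47.82933807373047, 37.73297882080078), 0.7659743428230286)
29 [-105.3 -105.2 -101.5]
40 [-120.1 -119.8 -117.5 -114.1]
```

Request:
servo_tool([
  {"delta_rot":[0,0,0],"translation":[20,0.5,0],"jaw":0.3},
  {"delta_rot":[0,0,0],"translation":[40,0.5,0],"jaw":0.3},
  {"delta_rot":[0,0,0],"translation":[55,0.5,0],"jaw":0.3},
  {"delta_rot":[0,0,0],"translation":[65,0.5,0],"jaw":0.3},
  {"delta_rot":[0,0,0],"translation":[72,0.5,0],"jaw":0.3},
  {"delta_rot":[0,0,0],"translation":[75,0.5,0],"jaw":0.3},
  {"delta_rot":[0,0,0],"translation":[77,0.5,0],"jaw":0.3},
  {"delta_rot":[0,0,0],"translation":[79,0.5,0],"jaw":0.3},
  {"delta_rot":[0,0,0],"translation":[79,0.5,0],"jaw":0.3},
  {"delta_rot":[0,0,0],"translation":[79,0.5,0],"jaw":0.3},
])

```text
t: 16.3
eef_pos: [587.5, -72.7, 42.0]
eef_rot: [-2.266, 1.568, 2.465]
contact_force: [0.0, 0.1, -3.5]
width: 0.527
```

```bash
python3 - <<'E'
from h import *
s=bot.read_state();print(s['t'],s['joints'],s['eef_pos'],s['width'],s['contact_force'],s['ft_torque'])
i2,P=cloud('scene');b=((P-O)@Rd);Z=b[...,2]
m=(abs(b[...,0]+73)<35)&(b[...,1]>-112)&(b[...,1]<-75)&(Z>50)&(Z<80)
q=b[m];print(m.sum(),np.percentile(q[:,2],[5,50,95]))
cv2.imwrite('pics/c9.png',cv2.resize(i2[190:310,210:370],(800,600))[...,::-1])
E
```

```text
16.3 [-2.59156501e-01  4.67289135e-01 -2.10258044e-01  8.95457205e-01
  9.78766818e-04  1.29320486e+00] [587.48738409 -72.68605462  42.0239591 ] 0.5271791388469641 [ 0.01397804  0.09764026 -3.53326816] [0.00256789 0.03496242 0.02739167]
234 [53.86117201 65.38023987 69.63235821]
```

View pics/c9.png

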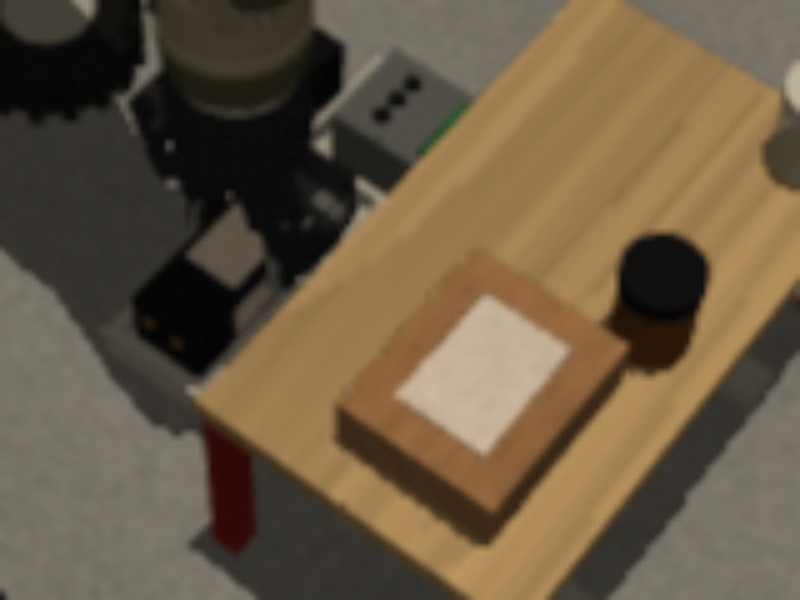

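The pack's end sits inside the bay walls at (190,320), about 1.5 mm above the floor. I'll lower it the rest of the way, then open.

Request:
servo_tool([
  {"delta_rot":[0,0,0],"translation":[1,0,0],"jaw":0.3},
  {"delta_rot":[0,0,0],"translation":[2,0,0],"jaw":0.3},
  {"delta_rot":[0,0,0],"translation":[2,0,0],"jaw":0.3},
  {"delta_rot":[0,0,0],"translation":[2,0,0],"jaw":0.3},
])

```text
t: 16.85
eef_pos: [587.7, -72.7, 40.8]
eef_rot: [-2.47, 1.569, 2.261]
contact_force: [-3.6, 1.3, 5.5]
width: 0.529
```

It's touching the floor (vertical force now +5.5 N). Releasing.

Request:
servo_tool([
  {"delta_rot":[0,0,0],"translation":[0,0,0],"jaw":0.56},
  {"delta_rot":[0,0,0],"translation":[0,0,0],"jaw":0.62},
  {"delta_rot":[0,0,0],"translation":[0,0,0],"jaw":0.68},
  {"delta_rot":[0,0,0],"translation":[0,0,0],"jaw":0.7},
  {"delta_rot":[0,0,0],"translation":[0,0,0],"jaw":0.7},
  {"delta_rot":[0,0,0],"translation":[-15,0,0],"jaw":0.7},
  {"delta_rot":[0,0,0],"translation":[-40,0,0],"jaw":0.7},
  {"delta_rot":[0,0,0],"translation":[-80,0,0],"jaw":0.7},
  {"delta_rot":[0,0,0],"translation":[-110,0,0],"jaw":0.7},
  {"delta_rot":[0,0,0],"translation":[-120,-60,0],"jaw":0.7},
  {"delta_rot":[0,0,0],"translation":[-120,-120,0],"jaw":0.7},
  {"delta_rot":[0,0,0],"translation":[-120,-160,60],"jaw":0.7},
  {"delta_rot":[0,0,0],"translation":[-120,-160,120],"jaw":0.7},
  {"delta_rot":[0,0,0],"translation":[-120,-160,180],"jaw":0.7},
  {"delta_rot":[0,0,0],"translation":[-120,-160,230],"jaw":0.7},
  {"delta_rot":[0,0,0],"translation":[-120,-160,230],"jaw":0.7},
  {"delta_rot":[0,0,0],"translation":[-120,-160,230],"jaw":0.7},
])

```text
t: 18.98
eef_pos: [431.8, -305.4, 161.1]
eef_rot: [-2.605, 1.569, 2.125]
contact_force: [0.1, 0.5, -0.1]
width: 0.704
```

```bash
python3 - <<'E'
from h import *
s=bot.read_state();print(s['t'],s['eef_pos'],s['contact_force'])
im,P=cloud('top');b=((P-O)@Rd);Z=b[...,2]
m=(abs(b[...,0]+73)<45)&(b[...,1]>-118)&(b[...,1]<48)&(abs(Z-64)<8)
q=b[m];print(m.sum(),np.median(q[:,2]),cv2.minAreaRect(q[:,:2].astype(np.float32)))
m=(abs(b[...,0]+100)<60)&(b[...,1]<40)&(b[...,1]>-100)&(abs(Z-38)<4)
print('front',np.percentile(b[m][:,0],[1,5]))
cv2.imwrite('pics/c10.png',im[100:320,180:480,::-1].repeat(2,0).repeat(2,1))
E
```

```text
18.975 [ 431.83040065 -305.40562078  161.08136961] [ 0.05882747  0.50808901 -0.08706241]
509 63.75788724782774 ((-74.46487426757812, -36.69347381591797), (135.2028350830078, 45.11800003051758), 89.12551879882812)
front [-105.76427593 -105.27435461]
```

View pics/c10.png

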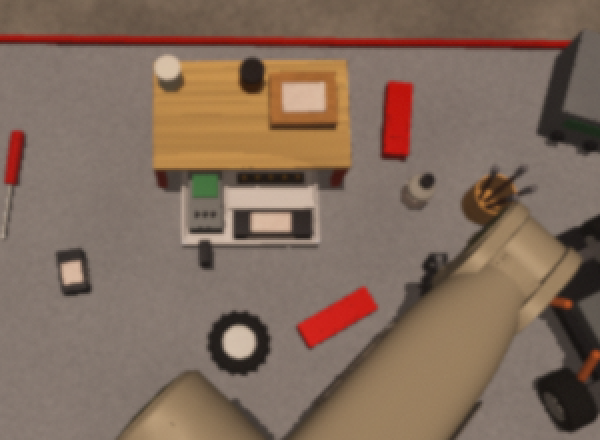

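The view shows the pack flat in the bay at (272,222), the tray out, the gripper clear at (435,265), and the bystanders in view unmoved. Handing in.

```bash
python3 -c "
from cell import bot
print(bot.sign_off())"
```

```text
the job is handed in; nothing more can be done
None
```

The tray is out at its stop and the long pack lies flat in its bay. I handed the job in at about 19 s of the 51 s allowed; the sign-off gives no verdict.

- **Tray:** The first pull, with the gripper tilted, stalled at about 122 mm when joint 3 reached its range limit. That pressed about 55 N onto the tab, above the 40 N limit set for the arm and the gripper's body. It was the fingers holding the tab, so I don't expect it to count. I re-gripped nearly upright and pulled until the arm met about 16 N of resistance.
- **Stop check:** The last depth reading puts the tray's front face at -105.7 mm in the dock frame, against -107 mm expected. That is within about 1.5 mm of the stop.
- **Pack:** I gripped it across its width, swung it over the bay and lowered it until the force changed sign, then released it. The last check put its top at 63.8 mm (64 expected). Its centre is about 1.5 mm off in both directions, and it is about 0.015 rad off lengthwise.
- **Surroundings:** The gripper is clear of everything. The bystanders in the last picture (all but the meter) look unmoved. I checked this by eye only and did not measure them again.

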